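# Re-index the locking divider of a label-roll tray

### The arm

A 7-joint arm with a two-finger parallel gripper is mounted at the origin on a cart in front of the work surface, level with it; the furniture and walls round the work are solid. World frame = base frame: x ahead of the robot, y to its left, z up, the work surface at z = 0. Lengths are in m, angles in rad, forces in N, time in s.
With the tool pointing down it reaches from about 0.35 to 0.775 m from the base axis. Payload 3.1 kg.
Tool frame: the origin (TCP) lies at the very end of the fingers, on their centre line; the grasp point (between the pads) lies 19 mm behind it; z points along the fingers, y is the line along which they close (so a half turn about z gives the same grasp; the last joint's range is limited). The gripper opens to 85 mm and grips with 20 to 120 N. Pads are 22 mm wide; open, the fingers measure 114 mm over their backs; the gripper's body (76 mm by 85 mm) begins 54 mm behind the grasp point. The pads swing forward as they close: fully open they stand 13 mm farther back than shut.
Start: joints at [1.138, 0.311, 0.014, 1.512, -0.004, 1.319, -0.027], TCP at [0.21, -0.509, 0.231] pointing down, gripper open.
Joint ranges: [-2.7, 2.7], [-0.3, 1.91], [-1.27, 1.3], [0.12, 2.57], [-1.44, 4.58], [0.2, 2.03], [-3.05, 3.05]. Speed limits (rad/s): [2.79, 2.79, 3.14, 3.14, 3.14, 3.14, 3.14].

### API

Orientations are given as a unit quaternion [w, x, y, z].
In Python, from rig import bot, eyes, finder gives the robot as it stands. The module is installed in compiled form; this text tells all that it offers.
- The arm moves only by the tool send_rows, never from a script. Its argument "series" is a list of rows, each an object of numbers: "x", "y", "z": the shift along the tool's x, y, z normalised to -1 to 1, where 1 is 500 mm; "ax", "ay", "az": the turn, a rotation vector about the tool's x, y, z normalised to -1 to 1, where 1 is 60 degrees. A call has 1 to 12 rows; each row is the pose to reach, as a shift and turn from the pose commanded when the call began, along the tool's axes at that moment; what a row does not reach only later rows make up. A row lasts 1/8 s, in which the tool goes at most 62.5 mm and 10.7 degrees, less where a joint would pass 70% of its speed; a pose out of reach is approached as far as the arm can. A call with a number of a shift or a turn outside -1 to 1 is refused whole. A call with a gripper value outside its range is refused whole. "fingers" is the closure, from 0 (fully open) to 1 (shut), set as the call begins (left out, the last holds). The fingers move at their own pace and stop on an object; the grip force is fixed at half the most. Time passes only in rows, so rows that repeat a pose let the fingers close. It gives the time, the measured TCP pose, the force, the opening and the grip force at its end, in the units of the state.
- bot.get_obs(): the state, without advancing time (a new reading comes with each control period).
- eyes.get_image(name): name is "side" or "top"; returns a dict with "pixels" (400x640x3 uint8, red, green, blue), "camera_matrix" (3x3 intrinsics, pixels), "camera_from_world" (4x4, takes a point from world to camera coordinates). Camera axes: x right, y up, looking along -z (the intrinsics and any distortion apply to the point x, -y, -z); pixel columns grow to the right and rows downward; lengths in m; the calibration is good to about 2 mm. A picture is of the moment at which its call begins. There is no depth.
- bot.job_done(): hands the job in; it is judged then, once.
Trained networks look in a picture, given as the dict that the camera call returned (one of the last four; its "shot" number tells which), for a name from the list of things; names that differ only in an ending like _2 or _b are one class to them, and where a whole thing is asked for, a point or a joint stands for the part that bears it (a point fixed in the world has none). Each returns a list of dicts, best first, with "score" (0 to 1); they miss things now and then, are a little off and sometimes report something else, mostly with a low value. They report only what shows in the picture. A call takes as long as a camera call. They do not tell look-alikes from the thing itself.
- finder.spot_in(label, picture): "centre" ([row, column] in pixels, amid what is visible of it).
- finder.cut_out(label, picture): "pixels" (400x640 bool, what is visible of it) and "centre" ([row, column] in pixels, amid what is visible of it).
The state is a dict: "time": time; "joints": joint angles; "joint_vel": joint speeds; "tau": joint torques, N m; "tcp_pos": TCP position; "tool_rot": TCP orientation; "force": force on the tool from outside, world axes, zero at the start; "moment": the same for the moment, N m; "gripper_width": opening from 0.0 (shut) to 1.0 (fully open); "gripper_force": force on a finger pad.
Only numpy, scipy, OpenCV 4.12 (cv2) and the standard library are available. Lean on these libraries where they do the work, as an engineer would, in place of code of your own. Each camera call takes 0.05 s, during which the arm holds its last target. There are 200 camera calls.

### The job

Give the bigger label roll more room in the desk tray: slide the divider's catch all the way back from the plunger, pull the plunger knob up, move the divider one hole towards the smaller roll, and lower the pin until it is fully home in that hole. Finish while still holding the knob, with the pin seated and the divider still; do not let go. Leave the rolls and the other things on the desk where they are.

Things in the scene. Friction and masses are not known exactly. Their poses are not given: they have to be found in the camera images.
- tray: fixed grey tray, 280 mm long (its y), 150 mm deep (its x), walls 34 mm high, bay floors 4 mm above the desk. Origin: middle of the underside, on the desk; z up. Along its front (-x, robot side), at x = -66 mm, a steel rail, top 40 mm above the desk, has 5 holes 10 mm wide in its top at y = -60, -30, 0, 30, 60 mm; black end blocks 52 mm high
- divider (a joint): position (m) of the sliding divider along the tray's +y; starts at 0, pin in the middle hole; other holes at -0.060, -0.030, 0.030, 0.060. Range +-0.066, friction about 2 N. It is a grey saddle on the rail with a 4 mm panel across the tray and a 26 mm wide ledge on top, 68 mm above the desk. It cannot slide while the pin is in a hole
- plunger (a joint): height (m) of the spring plunger in the divider's saddle: 0 with the pin fully home, 0.016 fully pulled up. The 8 mm round-tipped pin reaches 11 mm below the rail's top: clear of the hole above 0.011; between holes it rests at about 0.011. The spring pushes it down with 4 N at 0, 7 N at 0.016
- knob: black round knob on top of the plunger, 24 mm in diameter and 24 mm high, axis vertical; origin at its centre, 102 mm above the desk when the pin is home, at x = -66 mm of the tray (over its front rail). Under it a thin stem and a steel collar 20 mm wide. Moves with divider and plunger
- catch (a joint): travel (m) of the slide catch on the divider's ledge along the tray's +x, away from the plunger: starts at 0 to 0.006, its steel fork over the plunger's collar, so that the plunger cannot rise; 0.030 is fully back at its end stop. Friction about 1.5 N, stays where it is left
- catch_grip (a point): middle of the catch's black upright grip block: 16 mm along the travel (tray x), 14 mm across (tray y), 20 mm high; 82.5 mm above the desk, its top at 92.5 mm, the ledge at 68 mm. It is 62 mm behind the knob (tray +x) when joint catch is 0. The catch's foot sticks out 2 mm each side, up to 5.5 mm above the ledge
- small_roll: the smaller white label roll, 72 mm in diameter, 42 mm high, loose, lying flat in one of the tray's two bays (either one), about 80 mm from the tray's middle; origin at the centre of its underside
- big_roll: the bigger white label roll, 92 mm in diameter, 60 mm high, loose, lying flat in the other bay, about 80 mm from the tray's middle; origin at the centre of its underside
- clip_tin: bystander: flat tin, 62 x 92 x 27 mm, to the right of the tray; origin under its middle
- rubber_stamp: bystander: wooden rubber stamp, 27 x 55 x 76 mm, to the right of the tray; origin under its middle
There are look-alikes about, which are no part of the job. What is shaped like the small_roll but turquoise is not meant.

How it is judged:
On the way, in this order (a step that is already met when the one before it is completed fails the run):
1. the catch is slid back clear of the plunger while the pin is still home in the middle hole (value of joint catch above 0.026 m and value of joint plunger below 0.003 m), for 0.1 s.
2. the plunger is pulled up by its knob, clear of the hole (value of joint plunger above 0.0105 m and contact force between the fingers and knob above 1 N), for 0.1 s.
At the end, for the whole second after the job is handed in: The divider is locked one hole (30 mm, within 3 mm) from the middle towards the smaller roll and still, the pin is home (plunger within 2 mm of 0), the catch is back (beyond 24 mm), the fingers still hold the knob (more than 2 N), and both rolls lie within 20 mm of where they were (value of joint plunger below 0.002 m and value of joint catch above 0.024 m and contact force between the fingers and knob above 2 N and velocity of joint divider between -0.01 and 0.01 m/s and distance of each of small_roll, big_roll from where it was at the start of the episode below 0.02 m and ((y of small_roll in the frame of tray above 0 m and value of joint divider between 0.027 and 0.033 m) or (y of small_roll in the frame of tray below 0 m and value of joint divider between -0.033 and -0.027 m))); the arm keeps its last pose, push and grip.
It fails at once if the tin or the stamp is shifted by more than 20 mm (distance of any of clip_tin, rubber_stamp from where it was at the start of the episode above 0.02 m).
It fails at once if a roll is shifted by more than 30 mm (distance of any of small_roll, big_roll from where it was at the start of the episode above 0.03 m).
It also fails if it takes over 34 s, if anything falls off the work surface, if the arm or the gripper's body presses on something with over 40 N, if the wrist force passes 120 N, or if a joint passes its speed limit or range.

## Working session

There is one attempt and no reset: what is moved stays moved. The work goes in short steps, Python scripts to look and compute and a tool call to move; the robot and the scene stay as the last step left them, time stands still between calls to the robot, and variables do not carry over. Pictures are saved under pics/ and viewed, at most 10 in all, crops included, and the job is handed in when it is done.

Besides the shell and the picture viewer there is one more tool, called as a command line: name --argument value ..., lists and objects as JSON in quotes. send_rows: Moves the arm, as the interface text tells. Scaled input: -1 to 1 covers 500 mm each way for a shift and 60 degrees each way for a turn. Its arguments: {"type":"object","properties":{"series":{"type":"array"},"fingers":{"type":"number"}},"required":["series"]}

```bash
mkdir -p pics
cat > h.py <<'E'
import numpy as np, cv2
from rig import bot, eyes, finder
def P(im):
    T=np.array(im["camera_from_world"]);K=np.array(im["camera_matrix"])
    return K@np.diag([1,-1,-1])@T[:3]
def proj(im,X):
    h=P(im)@np.append(X,1); return h[:2]/h[2]   # col,row
def tri(a,ca,b,cb): # centres row,col
    X=cv2.triangulatePoints(P(a),P(b),np.array(ca[::-1],float),np.array(cb[::-1],float))[:,0]
    return X[:3]/X[3]
def onz(im,c,z):
    M=P(im); H=np.c_[M[:,:2],M[:,2]*z+M[:,3]]; x=np.linalg.solve(H,[c[1],c[0],1]); return x[:2]/x[2]
E
python3 - <<'E'
from h import *
s=eyes.get_image("side");t=eyes.get_image("top")
for k in s:
    if k!="pixels": print(k,s[k])
cv2.imwrite("pics/s.png",s["pixels"][:,:,::-1]);cv2.imwrite("pics/t.png",t["pixels"][:,:,::-1])
for n in ["tray","knob","catch_grip","small_roll","big_roll","clip_tin","rubber_stamp"]:
    print(n,[[(round(d["score"],2),np.round(d["centre"],1).tolist()) for d in finder.spot_in(n,i)] for i in (s,t)])
o=bot.get_obs();print(o)
E
```

```text
camera_matrix [[438.71458454   0.         321.47139686]
 [  0.         438.71458454 200.06885689]
 [  0.           0.           1.        ]]
camera_from_world [[-9.99722881e-01  2.35322322e-02  6.29161958e-04  5.38796276e-01]
 [-8.80223467e-03 -3.98467306e-01  9.17140298e-01 -1.47317985e-01]
 [ 2.18330589e-02  9.16880603e-01  3.98564020e-01 -9.37711596e-01]
 [ 0.00000000e+00  0.00000000e+00  0.00000000e+00  1.00000000e+00]]
shot 1
tray [[(0.95, [226.5, 331.4])], [(0.89, [200.8, 302.2]), (0.22, [203.6, 302.9])]]
knob [[], []]
catch_grip [[(0.77, [213.6, 325.7])], [(0.5, [198.6, 297.3])]]
small_roll [[(0.75, [215.2, 298.2]), (0.6, [295.7, 346.5])], [(0.8, [208.4, 184.6]), (0.69, [171.2, 332.0])]]
big_roll [[(0.77, [244.9, 328.6])], [(0.68, [198.7, 262.4])]]
clip_tin [[(0.97, [193.4, 311.9])], [(0.68, [196.4, 427.4])]]
rubber_stamp [[(0.79, [193.1, 359.8])], [(0.64, [201.3, 302.8]), (0.63, [250.2, 414.4])]]
{'time': 0.8, 'joints': array([ 1.13826963,  0.31088052,  0.01398891,  1.51146252, -0.00443803,
        1.31917651, -0.02718963]), 'joint_vel': array([-0.00029252,  0.00060374, -0.00187006, -0.00060417,  0.0013376 ,
       -0.00104408, -0.00020571]), 'tau': array([-6.66790220e-05, -3.79764497e+01,  1.45878168e-01, -2.30850077e+01,
        1.22725111e-02,  1.62797744e-03,  1.87473780e-06]), 'tcp_pos': array([ 0.2095878 , -0.50854584,  0.23132967]), 'tool_rot': array([4.85595392e-05, 9.80959003e-01, 1.94214912e-01, 2.09140794e-05]), 'force': array([-0.07821409,  0.02235648,  0.01815085]), 'moment': array([-0.03856169,  0.02982116,  0.0555387 ]), 'gripper_force': 0.0, 'gripper_width': 0.9973037333960324}
```

View pics/s.png

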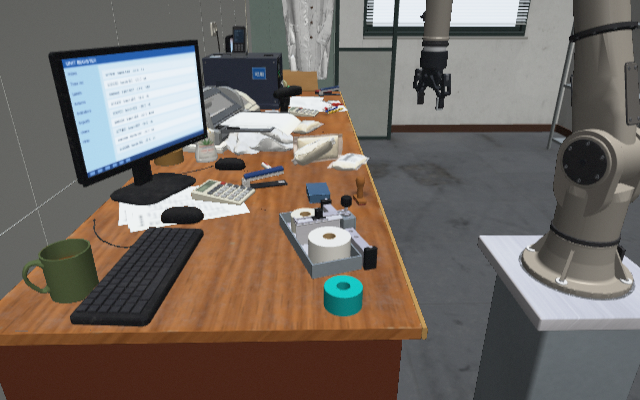

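View pics/t.png

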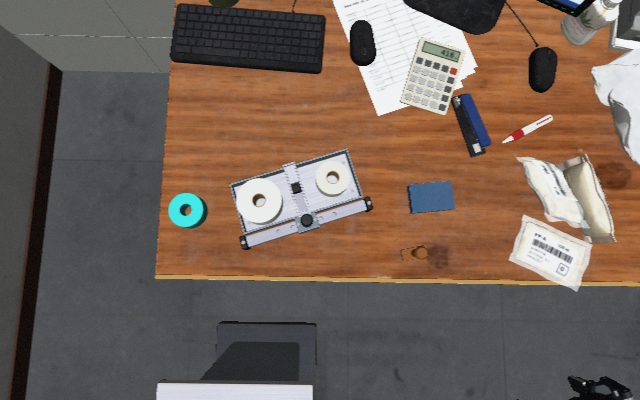

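The side view shows the tray at about (240,330), the knob at about (201,346) and the catch grip at about (208,322). In the top view the knob is at (220,307), the catch grip at (188,296) and the end blocks at (243,244) and (204,369).
There are three roll candidates in the top view. The white roll at (202,260) in the tray is the bigger one, the white roll at (178,333) in the tray is the smaller one, and the turquoise roll at (210,187) is a look-alike outside the tray. So the small roll is the white one at (178,333), on the tray's -y (image right) side. I'll confirm this in an enlarged crop.

Run:
```python
from h import *
s=eyes.get_image("side");t=eyes.get_image("top")
a=cv2.resize(s["pixels"][185:285,270:390],None,fx=5,fy=5,interpolation=cv2.INTER_CUBIC)
b=cv2.resize(t["pixels"][140:260,220:380],None,fx=5,fy=5,interpolation=cv2.INTER_CUBIC)
cv2.imwrite("pics/sc.png",a[:,:,::-1]);cv2.imwrite("pics/tc.png",b[:,:,::-1])
print("knob",tri(s,(201,346),t,(220,307)),"grip",tri(s,(208,322),t,(188,296)))
for n,c,z in [("knobtop",(220,307),.114),("grip top",(188,296),.0925),("endL",(243,244),.052),("endR",(204,369),.052),("small",(178,333),.046),("big",(202,260),.064)]: print(n,onz(t,c,z))
print(np.linalg.inv(np.array(t["camera_from_world"]))[:3,3])
```

```text
knob [ 0.47916484 -0.1428741   0.10085521] grip [ 0.53886639 -0.11956197  0.09493387]
knobtop [ 0.47851317 -0.14296123]
grip top [ 0.54351624 -0.11987508]
endL [ 0.43471759 -0.01563051]
endR [ 0.51945106 -0.27074326]
small [ 0.57393721 -0.19581189]
big [ 0.51783292 -0.04641421]
[ 0.40854534 -0.144687    0.92110225]
```

View pics/sc.png

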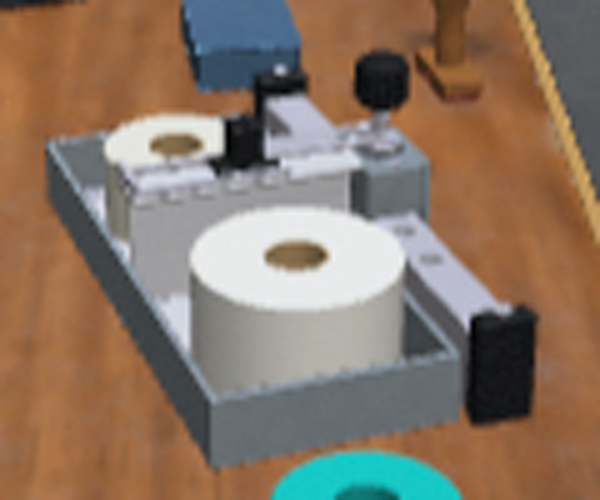

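View pics/tc.png

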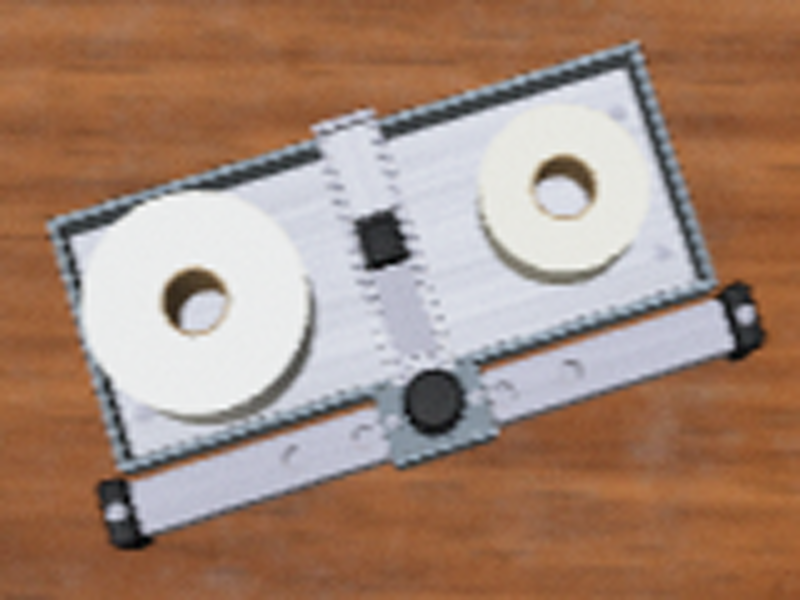

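The crops confirm it. The small white roll is at top (178,333), on the tray's -y side, so the divider has to go to -30 mm. The knob is at side (201,346.4) and the catch grip at side (213.6,318.6). The dark block at side (202,326) is the far end block, so my first grip pixel was wrong.

```bash
cat >> h.py <<'E'
def dark(im,c,r,th=60):
    y,x=int(c[0]),int(c[1]); g=(im["pixels"].max(2)<th).astype(np.uint8)
    m=np.zeros_like(g); m[y-r:y+r+1,x-r:x+r+1]=g[y-r:y+r+1,x-r:x+r+1]
    n,l,st,ce=cv2.connectedComponentsWithStats(m); k=l[y,x] or 1+np.argmax(st[1:,4])
    return ce[k][::-1],st[k]
def go(p,yaw=None):
    """numbers for send_rows to bring TCP to world p, tool x at yaw"""
    from scipy.spatial.transform import Rotation as R
    o=bot.get_obs(); q=o["tool_rot"]; r=R.from_quat(np.r_[q[1:],q[0]])
    d=r.inv().apply(np.array(p)-o["tcp_pos"]); out=d/.5
    t=np.zeros(3)
    if yaw is not None:
        g=R.from_matrix(np.c_[[np.cos(yaw),np.sin(yaw),0],[np.sin(yaw),-np.cos(yaw),0],[0,0,-1]])
        t=(r.inv()*g).as_rotvec()/np.radians(60)
    return np.round(out,4),np.round(t,4)
E
python3 - <<'E'
from h import *
s=eyes.get_image("side");t=eyes.get_image("top")
ks,kt=dark(s,(201,346),9),dark(t,(220,307),9); gs,gt=dark(s,(214,319),7),dark(t,(188,296),8)
print(ks,kt,gs,gt)
k=tri(s,ks[0],t,kt[0]);g=tri(s,gs[0],t,gt[0]);print("k",k,"g",g,np.hypot(*(g-k)[:2]))
K=onz(t,kt[0],.108);G=onz(t,gt[0],.090);print(K,G,np.hypot(*(G-K)))
e=[onz(t,dark(t,c,10)[0],.048) for c in((242,244),(204,368))];d=e[0]-e[1];yaw=np.arctan2(-d[0],d[1])
print("ends",e,np.hypot(*d),np.degrees(yaw),"grip yaw",np.degrees(np.arctan2(*(G-K)[::-1])),"mid",(e[0]+e[1])/2)
u=np.array([np.cos(yaw),np.sin(yaw)]);v=np.array([-u[1],u[0]])
print("grip in knob frame",(G-K)@u,(G-K)@v)
p=K+u*34
p=K+u*.034; print(go([*p,.2],yaw),go([*p,.082],yaw))
E
```

```text
(array([200.72277228, 345.84158416]), array([341, 196,  11,  11, 101], dtype=int32)) (array([220.15942029, 306.31884058]), array([301, 214,  12,  13,  69], dtype=int32)) (array([213.26666667, 318.15555556]), array([312, 207,  13,  13,  90], dtype=int32)) (array([187.72058824, 296.07352941]), array([292, 183,  10,  11,  68], dtype=int32))
k [ 0.47920729 -0.14162094  0.10204625] g [ 0.54479576 -0.11957551  0.08119866] 0.06919427545234169
[ 0.47870243 -0.14164428] [ 0.5444893  -0.11993316] 0.06927687582449278
ends [array([ 0.4269507 , -0.01921534]), array([ 0.51976584, -0.26862227])] 0.2661173954535198 20.41241827501703 grip yaw 18.264031310713392 mid [ 0.47335827 -0.14391881]
grip in knob frame 0.06922818051101688 -0.0025970265952151086
(array([ 0.8452, -0.4709,  0.0625]), array([-0.    ,  0.    ,  0.0331])) (array([ 0.8453, -0.4709,  0.2985]), array([-0.    ,  0.    ,  0.0331]))
```

send_rows --series '[{"x": 0.845,"y": -0.468,"z": 0.0,"az": 0.068},{"x": 0.845,"y": -0.468,"z": 0.06,"az": 0.068},{"x": 0.845,"y": -0.468,"z": 0.06,"az": 0.068},{"x": 0.845,"y": -0.468,"z": 0.06,"az": 0.068},{"x": 0.845,"y": -0.468,"z": 0.06,"az": 0.068},{"x": 0.845,"y": -0.468,"z": 0.06,"az": 0.068},{"x": 0.845,"y": -0.468,"z": 0.06,"az": 0.068},{"x": 0.845,"y": -0.468,"z": 0.06,"az": 0.068},{"x": 0.845,"y": -0.468,"z": 0.06,"az": 0.068},{"x": 0.845,"y": -0.468,"z": 0.16,"az": 0.068},{"x": 0.845,"y": -0.468,"z": 0.16,"az": 0.068}]' --fingers 1

```text
invalid input
```

send_rows --series '[{"x": 0.845,"y": -0.468,"z": 0.06,"ax": 0,"ay": 0,"az": 0.068},{"x": 0.845,"y": -0.468,"z": 0.06,"ax": 0,"ay": 0,"az": 0.068},{"x": 0.845,"y": -0.468,"z": 0.06,"ax": 0,"ay": 0,"az": 0.068},{"x": 0.845,"y": -0.468,"z": 0.06,"ax": 0,"ay": 0,"az": 0.068},{"x": 0.845,"y": -0.468,"z": 0.06,"ax": 0,"ay": 0,"az": 0.068},{"x": 0.845,"y": -0.468,"z": 0.06,"ax": 0,"ay": 0,"az": 0.068},{"x": 0.845,"y": -0.468,"z": 0.06,"ax": 0,"ay": 0,"az": 0.068},{"x": 0.845,"y": -0.468,"z": 0.06,"ax": 0,"ay": 0,"az": 0.068},{"x": 0.845,"y": -0.468,"z": 0.06,"ax": 0,"ay": 0,"az": 0.068},{"x": 0.845,"y": -0.468,"z": 0.16,"ax": 0,"ay": 0,"az": 0.068},{"x": 0.845,"y": -0.468,"z": 0.16,"ax": 0,"ay": 0,"az": 0.068}]' --fingers 1

```text
time: 2.38
tcp_pos: [0.5069, -0.1319, 0.1479]
tool_rot: [-0.001, 0.987, 0.158, -0.005]
force: [-0.4, 0.1, 0.1]
gripper_width: -0.003
gripper_force: 0.0
```

send_rows --series '[{"x": 0,"y": 0,"z": 0.07,"ax": 0,"ay": 0,"az": 0},{"x": 0,"y": 0,"z": 0.138,"ax": 0,"ay": 0,"az": 0},{"x": 0,"y": 0,"z": 0.138,"ax": 0,"ay": 0,"az": 0},{"x": 0,"y": 0,"z": 0.138,"ax": 0,"ay": 0,"az": 0}]'

```text
time: 2.88
tcp_pos: [0.5125, -0.1321, 0.0845]
tool_rot: [0.001, 0.987, 0.159, 0.002]
force: [-0.0, -0.8, 0.2]
gripper_width: 0.001
gripper_force: 0.0
```

Run:
```python
from h import *
t=eyes.get_image("side");o=bot.get_obs();print(o["tcp_pos"],o["force"])
cv2.imwrite("pics/s2.png",cv2.resize(t["pixels"][150:270,270:400],None,fx=5,fy=5,interpolation=cv2.INTER_CUBIC)[:,:,::-1])
```

```text
[ 0.51284653 -0.13201595  0.08471057] [ 0.32071496 -0.01645012  0.21267296]
```

View pics/s2.png

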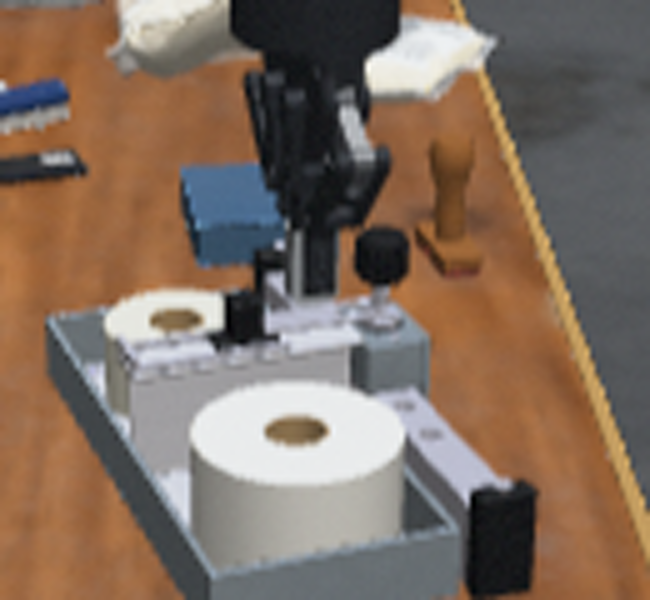

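The fingers stand between the knob at crop (255,382) and the grip at crop (315,243). Both are clear, so I'll push the catch.

send_rows --series '[{"x": 0.02,"y": 0,"z": 0.004,"ax": 0,"ay": 0,"az": 0},{"x": 0.036,"y": 0,"z": 0.004,"ax": 0,"ay": 0,"az": 0},{"x": 0.05,"y": 0,"z": 0.004,"ax": 0,"ay": 0,"az": 0},{"x": 0.062,"y": 0,"z": 0.004,"ax": 0,"ay": 0,"az": 0},{"x": 0.072,"y": 0,"z": 0.004,"ax": 0,"ay": 0,"az": 0},{"x": 0.072,"y": 0,"z": 0.004,"ax": 0,"ay": 0,"az": 0}]'

```text
time: 3.68
tcp_pos: [0.5459, -0.1195, 0.0802]
tool_rot: [-0.0, 0.987, 0.159, 0.0]
force: [-0.1, 0.3, -0.9]
gripper_width: -0.0
gripper_force: 0.0
```

send_rows --series '[{"x": 0.004,"y": 0,"z": 0,"ax": 0,"ay": 0,"az": 0},{"x": 0.004,"y": 0,"z": 0,"ax": 0,"ay": 0,"az": 0}]'

```text
time: 3.92
tcp_pos: [0.547, -0.1192, 0.0802]
tool_rot: [-0.0, 0.987, 0.159, -0.0]
force: [-0.5, -0.1, 0.2]
gripper_width: -0.001
gripper_force: 0.4
```

send_rows --series '[{"x": 0.006,"y": 0,"z": 0,"ax": 0,"ay": 0,"az": 0},{"x": 0.006,"y": 0,"z": 0,"ax": 0,"ay": 0,"az": 0}]'

```text
time: 4.18
tcp_pos: [0.5493, -0.1184, 0.0801]
tool_rot: [-0.0, 0.987, 0.159, -0.001]
force: [-2.6, -1.2, 0.8]
gripper_width: -0.0
gripper_force: 1.4
```

Run:
```python
from h import *
t=eyes.get_image("side");o=bot.get_obs();print(o["tcp_pos"],o["force"])
cv2.imwrite("pics/s3.png",cv2.resize(t["pixels"][170:250,270:370],None,fx=6,fy=6,interpolation=cv2.INTER_CUBIC)[:,:,::-1])
```

```text
[ 0.54927397 -0.11838874  0.08010365] [-2.27413067 -0.75555552  2.1193621 ]
```

View pics/s3.png

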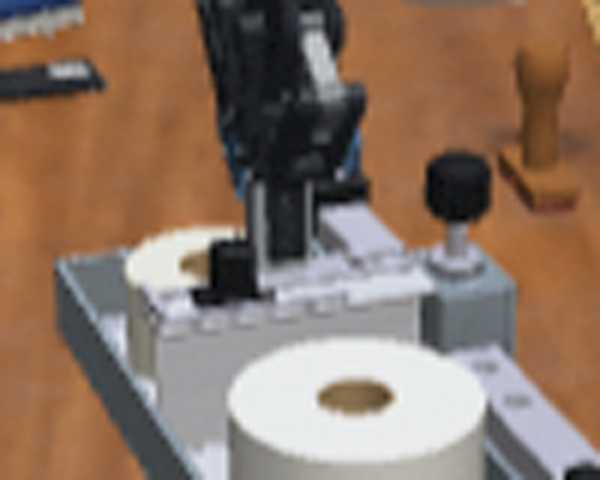

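The grip has moved to about crop (270,233) and is in contact with the fingers. I'll keep pushing until it hits the end stop.

send_rows --series '[{"x": 0.006,"y": 0,"z": 0,"ax": 0,"ay": 0,"az": 0},{"x": 0.006,"y": 0,"z": 0,"ax": 0,"ay": 0,"az": 0}]'

```text
time: 4.47
tcp_pos: [0.5494, -0.1184, 0.08]
tool_rot: [-0.0, 0.987, 0.159, -0.004]
force: [-7.8, -2.0, 6.5]
gripper_width: 0.004
gripper_force: 4.3
```

send_rows --series '[{"x": 0.006,"y": 0,"z": 0,"ax": 0,"ay": 0,"az": 0},{"x": 0.006,"y": 0,"z": 0,"ax": 0,"ay": 0,"az": 0}]'

```text
time: 4.72
tcp_pos: [0.5496, -0.1188, 0.0799]
tool_rot: [0.0, 0.987, 0.158, -0.007]
force: [-13.6, -3.4, 10.3]
gripper_width: -0.002
gripper_force: 6.8
```

The catch is at its end stop: 13.6 N of force and no further motion. Now I'll retreat, rise and open the fingers.

send_rows --series '[{"x": -0.03,"y": 0,"z": 0,"ax": 0,"ay": 0,"az": 0},{"x": -0.05,"y": 0,"z": -0.1,"ax": 0,"ay": 0,"az": 0},{"x": -0.16,"y": 0,"z": -0.2,"ax": 0,"ay": 0,"az": 0},{"x": -0.16,"y": 0,"z": -0.2,"ax": 0,"ay": 0,"az": 0},{"x": -0.16,"y": 0,"z": -0.2,"ax": 0,"ay": 0,"az": 0}]'

```text
time: 5.35
tcp_pos: [0.4805, -0.1418, 0.181]
tool_rot: [0.001, 0.987, 0.159, 0.002]
force: [1.1, 0.3, -0.2]
gripper_width: -0.0
gripper_force: 0.0
```

send_rows --series '[{"x": 0,"y": 0,"z": 0,"ax": 0,"ay": 0,"az": 0},{"x": 0,"y": 0,"z": 0,"ax": 0,"ay": 0,"az": 0},{"x": 0,"y": 0,"z": 0,"ax": 0,"ay": 0,"az": 0}]' --fingers 0

```text
time: 5.72
tcp_pos: [0.4798, -0.141, 0.1793]
tool_rot: [-0.001, 0.987, 0.16, -0.001]
force: [0.2, -0.3, 0.4]
gripper_width: 0.635
gripper_force: 0.0
```

Run:
```python
from h import *
o=bot.get_obs();print(o["time"],o["tcp_pos"],o["force"],o["gripper_width"])
print(go([.479,-.142,.085],np.radians(18.3)))
s=eyes.get_image("side");ks=dark(s,(201,346),9);gs=dark(s,(214,309),7);print(ks,gs)
for k,c,z in (("k",ks[0],.102),("g",gs[0],.0825)):print(k,onz(s,c,z))
```

```text
5.725 [ 0.47978571 -0.1410082   0.17930379] [ 0.23055199 -0.25139432  0.37434027] 0.634906241821631
(array([-0.0019,  0.0016,  0.1886]), array([-0.0013,  0.001 ,  0.0012]))
(array([200.8 , 345.69]), array([341, 196,  11,  11, 100], dtype=int32)) (array([215.41975309, 307.69135802]), array([302, 210,  12,  11,  81], dtype=int32))
k [ 0.47957465 -0.14128528]
g [ 0.56759264 -0.10550015]
```

send_rows --series '[{"x": -0.002,"y": 0.001,"z": 0.06,"ax": 0,"ay": 0,"az": 0},{"x": -0.002,"y": 0.001,"z": 0.13,"ax": 0,"ay": 0,"az": 0},{"x": -0.002,"y": 0.001,"z": 0.188,"ax": 0,"ay": 0,"az": 0},{"x": -0.002,"y": 0.001,"z": 0.188,"ax": 0,"ay": 0,"az": 0},{"x": -0.002,"y": 0.001,"z": 0.188,"ax": 0,"ay": 0,"az": 0}]'

```text
time: 6.4
tcp_pos: [0.4799, -0.1425, 0.0872]
tool_rot: [0.0, 0.987, 0.159, 0.001]
force: [0.5, 0.1, -0.2]
gripper_width: 0.999
gripper_force: 0.0
```

send_rows --series '[{"x": 0,"y": 0,"z": 0,"ax": 0,"ay": 0,"az": 0},{"x": 0,"y": 0,"z": 0,"ax": 0,"ay": 0,"az": 0},{"x": 0,"y": 0,"z": 0,"ax": 0,"ay": 0,"az": 0},{"x": 0,"y": 0,"z": 0,"ax": 0,"ay": 0,"az": 0},{"x": 0,"y": 0,"z": 0,"ax": 0,"ay": 0,"az": 0}]' --fingers 1

```text
time: 7.02
tcp_pos: [0.479, -0.1421, 0.0869]
tool_rot: [-0.0, 0.987, 0.159, 0.0]
force: [-1.1, 2.4, 5.8]
gripper_width: 0.253
gripper_force: 58.8
```

Run:
```python
from h import *
t=eyes.get_image("side");o=bot.get_obs();print(o["tcp_pos"],o["force"],o["moment"])
cv2.imwrite("pics/s4.png",cv2.resize(t["pixels"][150:250,270:390],None,fx=5,fy=5,interpolation=cv2.INTER_CUBIC)[:,:,::-1])
```

```text
[ 0.47902779 -0.14209157  0.08689952] [-1.65309921  1.51497639  6.25309565] [ 0.22696631  0.38514128 -0.0224866 ]
```

View pics/s4.png

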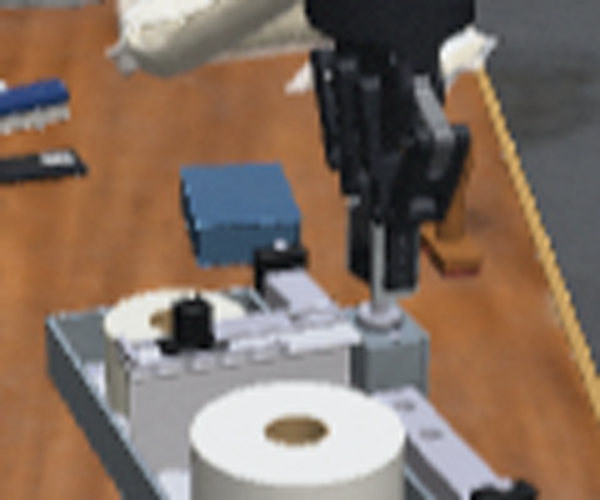

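The grip shows at crop (330,193), fully back, and the fingers hold the knob. Next I pull it up.

send_rows --series '[{"x": 0,"y": 0,"z": -0.01,"ax": 0,"ay": 0,"az": 0},{"x": 0,"y": 0,"z": -0.02,"ax": 0,"ay": 0,"az": 0},{"x": 0,"y": 0,"z": -0.03,"ax": 0,"ay": 0,"az": 0},{"x": 0,"y": 0,"z": -0.03,"ax": 0,"ay": 0,"az": 0},{"x": 0,"y": 0,"z": -0.03,"ax": 0,"ay": 0,"az": 0}]'

```text
time: 7.7
tcp_pos: [0.4789, -0.142, 0.1011]
tool_rot: [-0.0, 0.987, 0.159, -0.0]
force: [3.2, 1.1, -6.7]
gripper_width: 0.254
gripper_force: 59.0
```

The plunger rose 14 mm with a 6.7 N spring load. Now I slide the divider 30 mm towards the small roll, which is tool +y.

send_rows --series '[{"x": 0,"y": 0.012,"z": 0,"ax": 0,"ay": 0,"az": 0},{"x": 0,"y": 0.025,"z": 0,"ax": 0,"ay": 0,"az": 0},{"x": 0,"y": 0.038,"z": 0,"ax": 0,"ay": 0,"az": 0},{"x": 0,"y": 0.05,"z": 0,"ax": 0,"ay": 0,"az": 0},{"x": 0,"y": 0.06,"z": 0,"ax": 0,"ay": 0,"az": 0},{"x": 0,"y": 0.06,"z": 0,"ax": 0,"ay": 0,"az": 0},{"x": 0,"y": 0.06,"z": 0,"ax": 0,"ay": 0,"az": 0}]'

```text
time: 8.57
tcp_pos: [0.4889, -0.1721, 0.1016]
tool_rot: [0.001, 0.987, 0.159, 0.001]
force: [4.6, 0.1, -7.1]
gripper_width: 0.258
gripper_force: 59.1
```

send_rows --series '[{"x": 0,"y": -0.003,"z": 0,"ax": 0,"ay": 0,"az": 0},{"x": 0,"y": -0.003,"z": 0,"ax": 0,"ay": 0,"az": 0},{"x": 0,"y": -0.003,"z": 0,"ax": 0,"ay": 0,"az": 0}]'

```text
time: 8.95
tcp_pos: [0.4882, -0.1699, 0.1016]
tool_rot: [0.001, 0.987, 0.159, 0.0]
force: [4.1, 0.2, -7.1]
gripper_width: 0.253
gripper_force: 59.1
```

send_rows --series '[{"x": 0,"y": 0.001,"z": 0.008,"ax": 0,"ay": 0,"az": 0},{"x": 0,"y": 0.001,"z": 0.016,"ax": 0,"ay": 0,"az": 0},{"x": 0,"y": 0.001,"z": 0.024,"ax": 0,"ay": 0,"az": 0},{"x": 0,"y": 0.001,"z": 0.03,"ax": 0,"ay": 0,"az": 0},{"x": 0,"y": 0.001,"z": 0.031,"ax": 0,"ay": 0,"az": 0},{"x": 0,"y": 0.001,"z": 0.031,"ax": 0,"ay": 0,"az": 0}]'

```text
time: 9.7
tcp_pos: [0.4883, -0.1699, 0.0869]
tool_rot: [0.0, 0.987, 0.159, 0.0]
force: [0.5, 1.5, 5.3]
gripper_width: 0.258
gripper_force: 60.5
```

send_rows --series '[{"x": 0,"y": 0,"z": 0.003,"ax": 0,"ay": 0,"az": 0},{"x": 0,"y": 0,"z": 0.003,"ax": 0,"ay": 0,"az": 0},{"x": 0,"y": 0,"z": 0.003,"ax": 0,"ay": 0,"az": 0}]'

```text
time: 10.07
tcp_pos: [0.4885, -0.1703, 0.0868]
tool_rot: [0.001, 0.987, 0.159, 0.001]
force: [-2.0, 1.6, 13.6]
gripper_width: 0.259
gripper_force: 61.2
```

Run:
```python
from h import *
t=eyes.get_image("side");o=bot.get_obs();print(o["tcp_pos"],o["force"],o["gripper_force"])
cv2.imwrite("pics/s5.png",cv2.resize(t["pixels"][150:250,270:390],None,fx=5,fy=5,interpolation=cv2.INTER_CUBIC)[:,:,::-1])
```

```text
[ 0.4884885  -0.17029786  0.08683568] [-2.98028815  1.62521219 13.57910829] 61.21239597676322
```

View pics/s5.png

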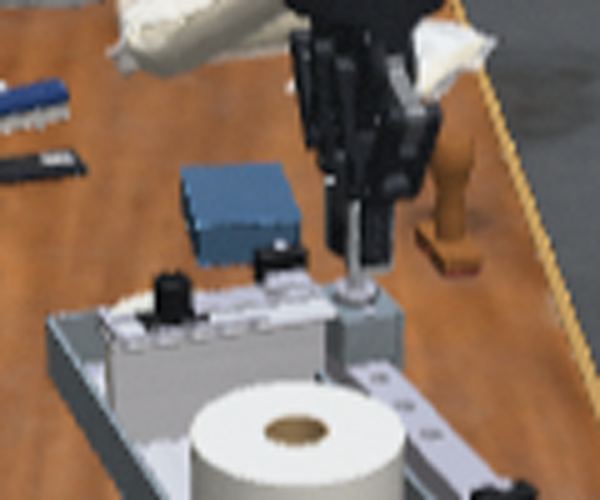

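The divider is now one hole over, with three free holes showing at crop (375,380), (405,405) and (432,433). The collar at (290,355) sits on the saddle as it did at the start, and pressing gave 13.6 N with no motion. The pin is home, so I'm handing in.

```bash
python3 -c "
from rig import bot
print(bot.job_done())"
```

```text
the job is handed in; nothing more can be done
None
```

I handed the job in at about 10 s of the 34 s allowed: catch against its end stop, divider one hole towards the smaller roll, pin seated, knob still held. The hand-in call gave no verdict.

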